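# Load a grinding rack and latch the shaker's hold-down bar

### The arm

A 6-joint arm with a two-finger parallel gripper is mounted at the origin on the work surface. World frame = base frame: x ahead of the robot, y to its left, z up, the work surface at z = 0. Lengths are in m, angles in degrees, forces in N, time in s.
With the tool pointing down it reaches from about 0.4 to 0.925 m from the base axis. Payload 3.4 kg.
Tool frame: the origin (TCP) lies at the very end of the fingers, on their centre line; the grasp point (between the pads) lies 19 mm behind it; z points along the fingers, y is the line along which they close (so a half turn about z gives the same grasp; the last joint's range is limited). The gripper opens to 85 mm and grips with 20 to 120 N. Pads are 22 mm wide; open, the fingers measure 114 mm over their backs; the gripper's body (76 mm by 85 mm) begins 54 mm behind the grasp point. The pads swing forward as they close: fully open they stand 13 mm farther back than shut.
Start: joints at [70.56, 17.578, 86.31, -0, 76.112, -4.211], TCP at [0.151, 0.555, 0.231] pointing down, gripper open.
Joint ranges: [-179.03, 179.03], [-60, 130.46], [8.19, 133.38], [-81.62, 261.62], [5.75, 156.47], [-153.77, 153.77]. Speed limits (degrees/s): [147.25, 147.25, 180, 180, 180, 180].

### API

Orientations are given as a 3x3 rotation matrix whose columns are the frame's x, y, z axes.
In Python, from plant import r gives the robot as it stands.
- The arm moves only by the tool servo_tool, never from a script. Its argument "moves" is a list of rows, each a list of 7 numbers: the turn, a rotation vector about the world's x, y, z each as a share of 360 degrees, from -1 to 1, then the shift along the world's x, y, z each as a share of 1 m, from -1 to 1, then the closure in counts, from 0 (fully open) to 255 (shut). In form: [[ax, ay, az, tx, ty, tz, fingers], ...]. A call has 1 to 10 rows; each row is the pose to reach, as a shift and turn from the pose commanded when the call began, turning the shorter way round; what a row does not reach only later rows make up. A row lasts 1/8 s, in which the tool goes at most 62.5 mm and 10.7 degrees, less where a joint would pass 70% of its speed; a pose out of reach is approached as far as the arm can. A call with a number of a shift or a turn outside -1 to 1 is refused whole. A call with a gripper value outside its range is refused whole. The fingers move at their own pace and stop on an object; the grip force is fixed at half the most. Time passes only in rows, so rows that repeat a pose let the fingers close. It gives the time, the measured TCP pose, the force, the opening and the grip force at its end, in the units of the state.
- r.state(): the state, without advancing time (a new reading comes with each control period).
- r.get_image(name): name is "side" or "top"; returns the picture (420x560x3 uint8, red, green, blue); there is no depth.
- r.get_calibration(name): a dict with "fx", "fy", "cx", "cy" (pixels), "R" (3x3) and "t" (3): a world point X has camera coordinates R X + t. Camera axes: x right, y down, z forward; pixel columns grow to the right and rows downward; lengths in m; the calibration is good to about 2 mm. A picture is of the moment at which its call begins. get_calibration takes no time and is no camera call.
- r.finish_job(): hands the job in; it is judged then, once.
Trained networks look in the newest picture that a camera, given by its name, has taken for a name from the list of things; names that differ only in an ending like _2 or _b are one class to them, and where a whole thing is asked for, a point or a joint stands for the part that bears it (a point fixed in the world has none). Each returns a list of dicts, best first, with "score" (0 to 1); they miss things now and then, are a little off and sometimes report something else, mostly with a low value. They report only what shows in the picture. A call takes as long as a camera call.
- r.masks_of(camera, name): "pixels" (420x560 bool, what is visible of it) and "rect" ([left, top, width, height] in pixels, round what is visible of it).
- r.landmark_of(camera, name): "uv" ([column, row] in pixels: a listed point, or the origin of a listed thing).
The state is a dict: "t": time; "q": joint angles; "qvel": joint speeds; "tau": joint torques, N m; "position": TCP position; "eef_rot": TCP orientation; "force": force on the tool from outside, world axes, zero at the start; "ft_torque": the same for the moment, N m; "grip_width": opening from 0.0 (shut) to 1.0 (fully open); "grasp_force": force on a finger pad.
Only numpy, scipy, OpenCV 4.12 (cv2) and the standard library are available. Lean on these libraries where they do the work, as an engineer would, in place of code of your own. Each camera call takes 0.05 s, during which the arm holds its last target. There are 200 camera calls.

### The job

Set the rack of orange-capped grinding tubes down upright in the nest on the shaker's deck, then push the red free end of the hold-down bar round over it, all the way to its stop, until the spring catch has snapped up behind the bar and keeps it shut. The stop is adjustable, so feel for it: push gently, without squeezing the bar or leaning hard on it. Leave the blue rack and the other things on the bench where they are.

Things in the scene. Friction and masses are not known exactly. Their poses are not given: they have to be found in the camera images.
- shaker: Bench shaker, fixed: white housing 260 x 220 mm, aluminium deck 240 x 180 mm, its top 110 mm above the bench. Origin: centre of its underside; z up; x from the bar's pivot pillar (x = -95 mm, y = 0, radius 11 mm) to the dark keeper (20 mm wide, about x = 55 mm), which carries stop and catch. The keeper is set by hand along y, up to 10 mm either way: its place is not given, feel for it.
- nest (a point): Middle of the nest's floor on the deck, 110 mm above the bench, axes as the shaker's (the rack lies with its long side along x, either way round). The nest is four dark corner angles 8 mm high round a space of 105 x 51 mm, with the long sides open in the middle.
- bar_pivot (a point): On the upright axis of the bar's pivot pin, at half the bar's thickness (171 mm above the bench); axes as the shaker's. A bolt head, radius 8 mm, stands 14 mm above this point.
- bar (a joint): Hold-down bar's angle, rad: 0 = along the shaker's x axis; positive = open, anticlockwise from above, to 1.9. The rigid stop lies between -0.07 and 0.07, as the keeper is set. It turns stiffly (2 to 3 N at its red end), stays where left. About 0.29 rad before the stop it meets the catch and needs 6 to 12 N, then less again; the catch snaps up behind it only in the last 2 mm before the stop.
- bar_grip (a point): Middle of the bar's red end, 182.5 mm from the pivot axis, turning with the bar: x outward along it, y to the opening side, z up. The red end is 35 mm long, 30 wide, 14 thick (164 to 178 mm above the bench) and lies past the keeper when shut. The aluminium bar is 28 mm wide, 10 thick, underside 166 mm above the bench, 4 mm above the caps of a rack in the nest.
- catch (a joint): How far the brass spring catch is pressed down, m: 0 = up, also while the bar is open; about 0.005 while the bar lies over it; 0 again once the bar has passed. It is 15 to 37 mm to the +y side of the shut bar's centre line, its top 171 mm above the bench when up, its slope towards +y. Opposite, a stop post with a lip over the bar reaches 184 mm above the bench.
- rack_orange: The rack to load: white plastic block 100 (x) x 46 (y) x 42 mm with an orange stripe and 2 x 4 orange tube caps, 52 mm high over the caps, about 0.3 kg. Origin: centre of its underside; z up.
- rack_blue: A like rack with blue caps and stripe, to be left alone; same size and origin.
- mortar: White ceramic mortar, 92 mm across and 50 mm high, with its pestle leaning in it up to 85 mm; origin at the centre of its underside.
- wash_bottle: White plastic bottle with a red cap, 64 mm across, 150 mm high; origin at the centre of its underside.
- dishes: Stack of four white-lidded culture dishes, 90 mm across, 58 mm high; origin at the centre of its underside.
- cryobox: Square storage box, 133 x 133 x 52 mm, brown with a white lid; origin at the centre of its underside.
- spatula: Double-ended steel laboratory spatula lying on the bench, 180 mm long along its x axis, 18 mm wide, 5 mm thick; origin at the centre of its underside.

How it is judged:
By the outcome, as a careful person would: the job done as asked, in the order asked, and still so for the second after the job is handed in, with the robot touching nothing.
It also fails if it takes over 64 s, if anything falls off the work surface, if the arm or the gripper's body presses on something with over 40 N, if the wrist force passes 120 N, or if a joint passes its speed limit or range.

## Working session

There is one attempt and no reset: what is moved stays moved. The work goes in short steps, Python scripts to look and compute and a tool call to move; the robot and the scene stay as the last step left them, time stands still between calls to the robot, and variables do not carry over. Pictures are saved under pics/ and viewed, at most 10 in all, crops included, and the job is handed in when it is done.

Besides the shell and the picture viewer there is one more tool, called after ">>>" by a JSON object that holds its "op" and its "data". servo_tool: Moves the arm, as the interface text tells. Its arguments: {"type":"object","properties":{"moves":{"type":"array"}},"required":["moves"]}

```bash
mkdir -p pics; ls
cat > h.py <<'E'
import numpy as np, cv2
from plant import r
def ray(cam,uv):
    c=r.get_calibration(cam);R=np.array(c["R"]);t=np.array(c["t"])
    d=R.T@np.array([(uv[0]-c["cx"])/c["fx"],(uv[1]-c["cy"])/c["fy"],1]);return -R.T@t,d
def at_z(cam,uv,z):
    o,d=ray(cam,uv);return o+d*(z-o[2])/d[2]
def proj(cam,X):
    c=r.get_calibration(cam);p=np.array(c["R"])@np.array(X)+np.array(c["t"])
    return np.array([c["fx"]*p[0]/p[2]+c["cx"],c["fy"]*p[1]/p[2]+c["cy"]])
def tri(uv1,uv2):
    (o1,d1),(o2,d2)=ray("top",uv1),ray("side",uv2)
    a=np.linalg.lstsq(np.c_[d1,-d2],o2-o1,rcond=None)[0]
    p,q=o1+a[0]*d1,o2+a[1]*d2;return (p+q)/2,np.linalg.norm(p-q)
def save(cam,name,box=None,s=1):
    im=r.get_image(cam)
    if box: im=im[box[1]:box[3],box[0]:box[2]]
    cv2.imwrite("pics/"+name,cv2.cvtColor(cv2.resize(im,None,fx=s,fy=s,interpolation=cv2.INTER_CUBIC),cv2.COLOR_RGB2BGR))
E
python3 - <<'E'
from h import *
np.set_printoptions(precision=4,suppress=True)
save("top","top1.png");save("side","side1.png")
for c in("top","side"):
    k=r.get_calibration(c);print(c,k["fx"],-np.array(k["R"]).T@np.array(k["t"]))
    Z=dict(nest=.11,bar_pivot=.171,bar_grip=.171,shaker=0,rack_orange=0,rack_blue=0,mortar=0,wash_bottle=0,dishes=0,cryobox=0,spatula=0)
    for n,z in Z.items():
        for l in r.landmark_of(c,n)[:2]: print(n,round(l["score"],2),np.round(l["uv"],1),at_z(c,l["uv"],z))
s=r.state();print(s["t"],s["position"],s["eef_rot"],s["force"],s["grip_width"])
E
```

```text
pics
top 538.0819556332334 [0.3949 0.0733 1.5242]
nest 0.6 [281.6 241.8] [0.5349 0.0776 0.11  ]
bar_pivot 0.56 [275.4 268.2] [0.4627 0.0935 0.171 ]
bar_grip 0.78 [201.  250.8] [0.5079 0.2805 0.171 ]
shaker 0.87 [280.6 236.2] [0.5618 0.0806 0.    ]
rack_orange 0.6 [383.3 261.2] [ 0.4884 -0.2087  0.    ]
rack_blue 0.59 [436.5 263.3] [ 0.4813 -0.3583  0.    ]
mortar 0.65 [173.6 202. ] [0.6634 0.3878 0.    ]
wash_bottle 0.98 [218.5 170.7] [0.7545 0.2594 0.    ]
dishes 0.8 [352.8 165.8] [ 0.7654 -0.1307  0.    ]
cryobox 0.56 [407.3 181.3] [ 0.718  -0.2867  0.    ]
spatula 0.85 [134.2 246.9] [ 0.5349  0.4968 -0.    ]
spatula 0.54 [217.1 170.3] [0.7557 0.2635 0.    ]
side 449.44672914520277 [-0.1129 -0.836   0.9122]
nest 0.88 [258. 216.] [0.5347 0.0668 0.11  ]
bar_pivot 0.58 [237.5 203.8] [0.4736 0.0834 0.171 ]
bar_pivot 0.24 [277.1 197.4] [0.5869 0.0405 0.171 ]
bar_grip 0.55 [208.8 173.3] [0.4976 0.2848 0.171 ]
shaker 0.64 [263.4 242.3] [0.5525 0.064  0.    ]
rack_orange 0.95 [302.5 301.5] [ 0.4851 -0.2057  0.    ]
rack_blue 0.92 [344.2 334.9] [ 0.4945 -0.3564  0.    ]
mortar 0.74 [387.8 281.8] [ 0.7311 -0.2975  0.    ]
mortar 0.67 [235.5 189.1] [0.658  0.3819 0.    ]
wash_bottle 0.73 [274.8 197.5] [0.7412 0.2472 0.    ]
dishes 0.73 [350.7 250.4] [ 0.7468 -0.1339  0.    ]
dishes 0.47 [236.7 205.1] [0.6019 0.2903 0.    ]
cryobox 0.92 [389.5 283.5] [ 0.7296 -0.305   0.    ]
spatula 0.47 [193.4 188. ] [0.5353 0.4837 0.    ]
1.2 [0.1511 0.5548 0.2313] [[-0.9649  0.2627 -0.    ]
 [ 0.2627  0.9649 -0.    ]
 [ 0.     -0.     -1.    ]] [-0.284   1.3005  0.1388] 1.0039108886148456
```

View pics/top1.png

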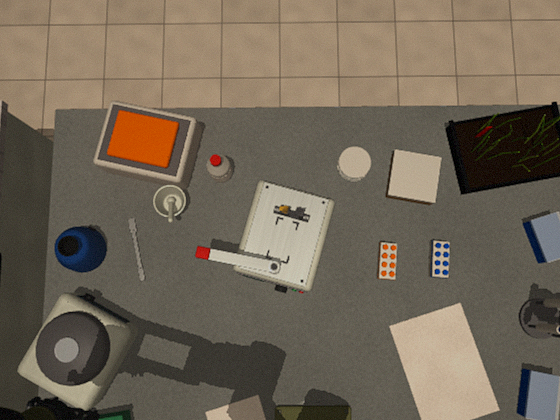

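View pics/side1.png

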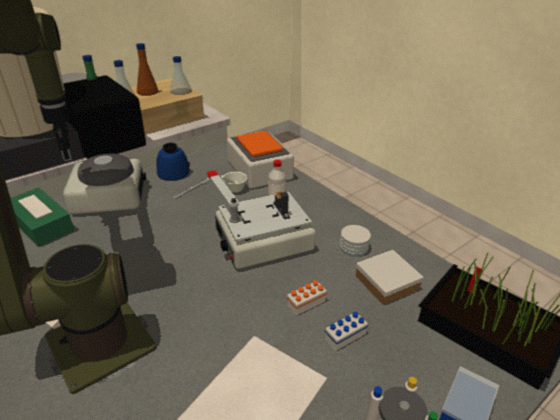

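The top view shows the shaker centred at about (285,235), with the bar opened to the left and its red end at (203,253). The orange rack is at (388,260), the blue one at (441,258), and the keeper at (292,212). Next I'll measure yaw and positions from colours and a close crop.

Run:
```python
from h import *
np.set_printoptions(precision=4,suppress=True)
im=r.get_image("top");hs=cv2.cvtColor(im,cv2.COLOR_RGB2HSV)
def blob(box,lo,hi,z,cam="top",hs=hs):
    m=np.zeros(hs.shape[:2],np.uint8);a,b,c,d=box;m[b:d,a:c]=cv2.inRange(hs,lo,hi)[b:d,a:c]
    v,u=np.nonzero(m);P=np.array([at_z(cam,(x,y),z)[:2] for x,y in zip(u,v)],np.float32)
    (c,s,a)=cv2.minAreaRect(P);w=np.linalg.eigh(np.cov((P-P.mean(0)).T))[1][:,1]
    return len(u),P.mean(0),np.array(c),np.array(s),a,np.degrees(np.arctan2(w[1],w[0]))
print("orange top",blob((370,230,410,290),(5,150,120),(20,255,255),.052))
print("red end",blob((190,240,220,265),(0,120,80),(5,255,255),.178), blob((190,240,220,265),(172,120,80),(180,255,255),.178))
m=r.masks_of("top","rack_orange")[0];v,u=np.nonzero(m["pixels"]);print("rackmask",m["score"],m["rect"],
  cv2.minAreaRect(np.array([at_z("top",(x,y),.045)[:2] for x,y in zip(u,v)],np.float32)))
i2=r.get_image("side");h2=cv2.cvtColor(i2,cv2.COLOR_RGB2HSV)
print("orange side",blob((280,270,335,315),(5,150,120),(20,255,255),.051,"side",h2))
c=cv2.cvtColor(im[170:300,190:345],cv2.COLOR_RGB2BGR)
cv2.imwrite("pics/c1.png",cv2.resize(c,None,fx=4.6,fy=4.6,interpolation=cv2.INTER_CUBIC))
c=cv2.cvtColor(i2[160:270,195:330],cv2.COLOR_RGB2BGR)
cv2.imwrite("pics/c2.png",cv2.resize(c,None,fx=5,fy=5,interpolation=cv2.INTER_CUBIC))
```

```text
orange top (173, array([ 0.4875, -0.2126], dtype=float32), array([ 0.4885, -0.2129]), array([0.0365, 0.0851]), 83.245361328125, np.float64(174.30129643800652))
red end (160, array([0.5035, 0.2765], dtype=float32), array([0.5036, 0.2766]), array([0.0336, 0.0299]), 79.38343811035156, np.float64(75.43537611262146)) (2, array([0.5031, 0.2844], dtype=float32), array([0.5031, 0.2844]), array([0.0225, 0.    ]), -179.09112548828125, np.float64(-179.09112692638251))
rackmask 0.67 [194.1, 247.5, 79.1, 26.8] ((0.49510321021080017, 0.2121412456035614), (0.20677627623081207, 0.03146955743432045), 78.55411529541016)
orange side (214, array([ 0.4827, -0.2219], dtype=float32), array([ 0.4781, -0.2246]), array([0.0579, 0.1052]), 85.2423324584961, np.float64(-176.61980916351672))
```

View pics/c1.png

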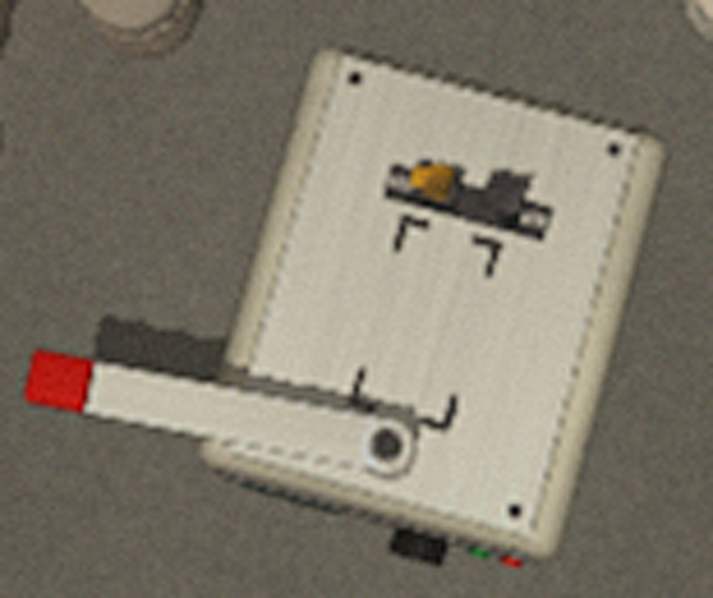

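View pics/c2.png

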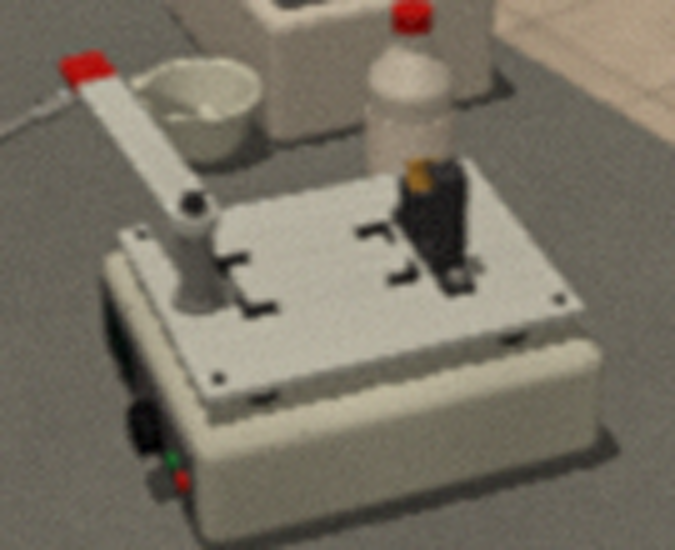

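Run:
```python
from h import *
np.set_printoptions(precision=4,suppress=True)
W=lambda p,z:at_z("top",(p[0]/4.6+190-.4,p[1]/4.6+170-.4),z)[:2]
s=[W(p,.11) for p in((355,78),(614,149),(515,510))]
ang=lambda d:np.degrees(np.arctan2(d[1],d[0]))
print("screws",np.linalg.norm(s[0]-s[1]),np.linalg.norm(s[1]-s[2]),"yaw",ang(s[1]-s[2]),ang(s[0]-s[1])-90,"centre",(s[0]+s[2])/2)
n=[W(p,.116) for p in((403,220),(497,242),(450,427),(358,403))]
print("nest",np.mean(n,0),ang(n[0]-n[3]),ang(n[1]-n[2]),[np.linalg.norm(n[i]-n[(i+1)%4]) for i in range(4)],"mid diag",(n[0]+n[2])/2)
b=W((387,445),.185);print("pivot",b)
# side crop nest corners
V=lambda p,z:at_z("side",(p[0]/5+195-.4,p[1]/5+160-.4),z)[:2]
q=[V(p,.11) for p in((141,235),(559,299),(219,378))]
print("side screws",q,s,"centre",(q[0]+q[1])/2 if 0 else "",ang(q[1]-q[2]),np.linalg.norm(q[1]-q[2]))
print("bolt side",V((195,203),.185))
# red end side
g=V((88,66),.178);print("grip side",g)
for yaw in(-14,-15,-16):
    c=(s[0]+s[2])/2;x=np.array([np.cos(np.radians(yaw)),np.sin(np.radians(yaw))]);print(yaw,"pivot pred",c-.095*x)
print("bar dir",ang(np.array([.5035,.2765])-b),np.linalg.norm(np.array([.5035,.2765])-b))
```

```text
screws 0.1561163886598408 0.21567590641077977 yaw -16.23398135134358 -16.113557786501417 centre [0.5586 0.0713]
nest [0.5398 0.0753] -14.084597795825129 -14.857990335220968 [np.float64(0.055459868477121005), np.float64(0.10928934542354653), np.float64(0.05399195438369866), np.float64(0.10808025438093613)] mid diag [0.5396 0.0757]
pivot [0.4666 0.0974]
side screws [array([0.4764, 0.1738]), array([ 0.6409, -0.0355]), array([0.4344, 0.0246])] [array([0.6838, 0.1161]), array([ 0.6404, -0.0339]), array([0.4334, 0.0264])] centre  -16.22999295412183 0.21508576044147193
bolt side [0.4638 0.0882]
grip side [0.5021 0.2704]
-14 pivot pred [0.4664 0.0942]
-15 pivot pred [0.4668 0.0958]
-16 pivot pred [0.4672 0.0974]
bar dir 78.37064864504653 0.18287682452365167
```

Both views agree: shaker centre (0.559, 0.071) with yaw −16°, nest at about (0.5395, 0.076), and the bar open about 94°. The orange rack is at (0.487, −0.211) with yaw −6.3°. I'll swing round at a safe radius and height.

>>> {"op": "servo_tool", "data": {"moves": [[0,0,0,0.1,-0.1,0.07,0],[0,0,0,0.3,-0.3,0.07,0],[0,0,0,0.3,-0.3,0.07,0],[0,0,0,0.3,-0.3,0.07,0],[0,0,0,0.3,-0.3,0.07,0],[0,0,0,0.3,-0.3,0.07,0],[0,0,0,0.3,-0.3,0.07,0]]}}

```text
t: 2.22
position: [0.4524, 0.2531, 0.3018]
eef_rot: [[-0.965, 0.263, 0.001], [0.263, 0.965, 0.0], [-0.001, 0.001, -1.0]]
force: [0.3, 0.1, -0.6]
grip_width: 0.996
grasp_force: 0.0
```

>>> {"op": "servo_tool", "data": {"moves": [[0,0,0.025,0.036,-0.466,0,0],[0,0,0.025,0.036,-0.466,0,0],[0,0,0.025,0.036,-0.466,0,0],[0,0,0.025,0.036,-0.466,0,0],[0,0,0.025,0.036,-0.466,0,0],[0,0,0.025,0.036,-0.466,-0.1,0],[0,0,0.025,0.036,-0.466,-0.181,0],[0,0,0.025,0.036,-0.466,-0.181,0],[0,0,0.025,0.036,-0.466,-0.181,0],[0,0,0.025,0.036,-0.466,-0.181,0]]}}

```text
t: 3.48
position: [0.4848, -0.2119, 0.1168]
eef_rot: [[-0.994, 0.111, -0.007], [0.111, 0.994, 0.003], [0.007, 0.002, -1.0]]
force: [-0.3, 0.2, 0.6]
grip_width: 1.003
grasp_force: 0.0
```

Run:
```python
from h import *
save("side","s2.png",(240,200,400,320),5)
s=r.state();print(s["position"],s["q"])
```

```text
[ 0.48592525 -0.21135031  0.11875568] [-2.80849580e+01  2.06471381e+01  1.00173234e+02  1.79481914e-02
  5.94226541e+01 -1.11742608e+02]
```

View pics/s2.png

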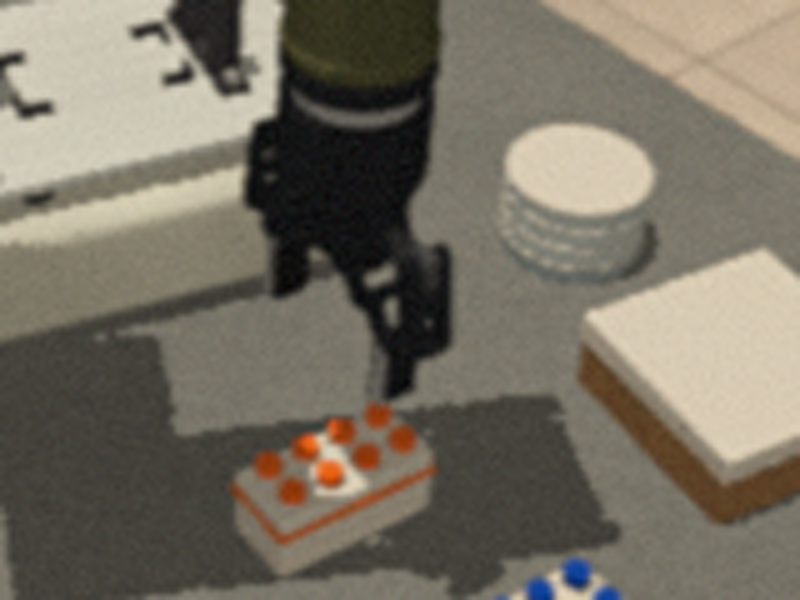

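The picture shows the open fingers straddling the rack from above. The eight caps run from (268,464) to (403,438) in the crop, and the blue rack is clear below. I'll triangulate the caps once to check.

Run:
```python
from h import *
np.set_printoptions(precision=4,suppress=True)
C=np.array([(378,415),(403,438),(341,431),(367,457),(307,446),(330,473),(268,464),(292,492)])
for z in(.048,.052):
    P=np.array([at_z("side",(c[0]/5+240-.4,c[1]/5+200-.4),z)[:2] for c in C]);d=P[0]+P[1]-P[6]-P[7]
    print(z,P.mean(0),np.degrees(np.arctan2(d[1],d[0])),np.linalg.norm(d)/2)
```

```text
0.048 [ 0.49   -0.2144] -5.670662635805039 0.07246195882728863
0.052 [ 0.4872 -0.2172] -5.670662635805039 0.07212656728316744
```

>>> {"op": "servo_tool", "data": {"moves": [[0,0,0.001,0.0015,-0.002,-0.05,0],[0,0,0.001,0.0015,-0.002,-0.08,0],[0,0,0.001,0.0015,-0.002,-0.1,0],[0,0,0.001,0.0015,-0.002,-0.112,0],[0,0,0.001,0.0015,-0.002,-0.112,0],[0,0,0.001,0.0015,-0.002,-0.112,255],[0,0,0.001,0.0015,-0.002,-0.112,255],[0,0,0.001,0.0015,-0.002,-0.112,255],[0,0,0.001,0.0015,-0.002,-0.112,255],[0,0,0.001,0.0015,-0.002,-0.112,255]]}}

```text
t: 4.78
position: [0.4893, -0.2133, 0.0095]
eef_rot: [[-0.995, 0.103, 0.002], [0.103, 0.995, -0.0], [-0.002, -0.0, -1.0]]
force: [-0.2, 0.5, 5.1]
grip_width: 0.534
grasp_force: 63.0
```

>>> {"op": "servo_tool", "data": {"moves": [[0,0,0,0,0,0.03,255],[0,0,0,0,0,0.08,255],[0,0,0,0,0,0.14,255],[0,0,-0.01,0.01,0.05,0.2,255],[0,0,-0.02,0.02,0.1,0.232,255],[0,0,-0.028,0.03,0.16,0.232,255],[0,0,-0.028,0.04,0.22,0.232,255],[0,0,-0.028,0.051,0.27,0.232,255],[0,0,-0.028,0.051,0.289,0.232,255],[0,0,-0.028,0.051,0.289,0.232,255]]}}

```text
t: 6.02
position: [0.5386, 0.0768, 0.2397]
eef_rot: [[-0.962, 0.272, -0.002], [0.272, 0.962, -0.001], [0.002, -0.001, -1.0]]
force: [0.8, -0.1, -4.4]
grip_width: 0.527
grasp_force: 63.2
```

>>> {"op": "servo_tool", "data": {"moves": [[0,0,0,0,0,-0.03,255],[0,0,0,0,0,-0.06,255],[0,0,0,0,0,-0.08,255],[0,0,0,0,0,-0.08,255],[0,0,0,0,0,-0.08,255]]}}

```text
t: 6.65
position: [0.54, 0.0747, 0.161]
eef_rot: [[-0.961, 0.276, 0.001], [0.276, 0.961, -0.0], [-0.001, -0.0, -1.0]]
force: [1.1, -0.9, -4.4]
grip_width: 0.528
grasp_force: 63.1
```

Run:
```python
from h import *
save("side","s3.png",(195,150,330,250),5.9)
s=r.state();print(s["t"],s["position"],s["force"],s["eef_rot"])
```

```text
6.7 [0.54042887 0.07497054 0.16137888] [ 0.19658145 -0.01511427 -3.2915835 ] [[-9.61210558e-01  2.75808876e-01  1.93064636e-03]
 [ 2.75809046e-01  9.61212431e-01 -1.82971356e-04]
 [-1.90622640e-03  3.56615731e-04 -9.99998120e-01]]
```

View pics/s3.png

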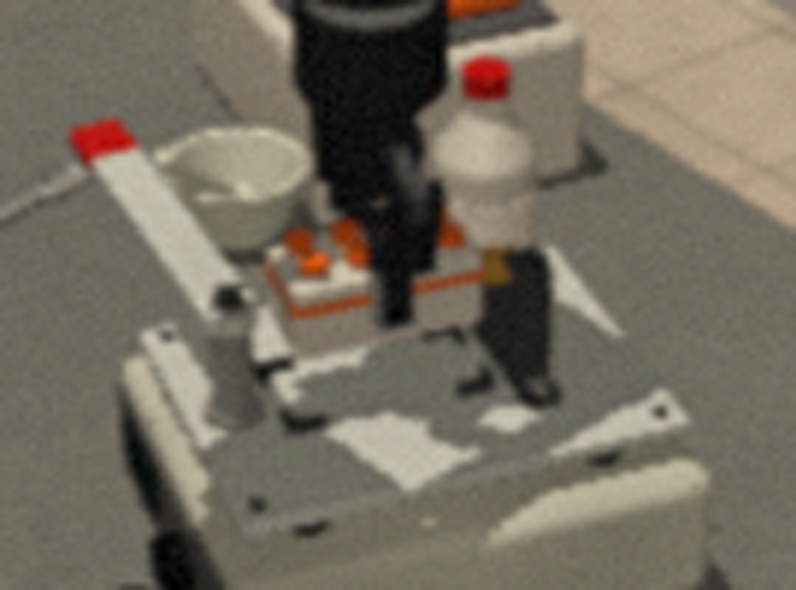

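The rack is held level above the nest and the bar is clear to the left. The near face's bottom edge runs from about (300,362) to (478,318) in the crop, and the four nest corners are visible. I'll overlay the predicted rack and nest to check alignment.

Run:
```python
from h import *
im=cv2.imread("pics/s3.png")
def rect(c,yaw,L,Wd,z):
    a=np.radians(yaw);x=np.array([np.cos(a),np.sin(a)]);y=np.array([-x[1],x[0]])
    return [np.r_[np.array(c)+sx*L/2*x+sy*Wd/2*y,z] for sx,sy in((1,1),(1,-1),(-1,-1),(-1,1))]
def draw(P,col):
    q=np.array([(proj("side",p)+.4-(195,150))*5.9 for p in P]);print(np.round(q).astype(int).tolist())
    cv2.polylines(im,[np.round(q).astype(np.int32)],True,col,1,cv2.LINE_AA)
s=r.state();c=s["position"][:2];yaw=-16.0;zb=s["position"][2]-.0095
draw(rect(c,yaw,.1,.046,zb),(0,255,0));draw(rect(c,yaw,.1,.046,zb+.042),(0,255,0))
draw(rect((.5395,.0763),-16,.105,.051,.11),(255,0,255));draw(rect((.5395,.0763),-16,.105,.051,.118),(255,255,0))
cv2.imwrite("pics/o3.png",cv2.resize(im[190:480,200:600],None,fx=2,fy=2,interpolation=cv2.INTER_CUBIC))
```

```text
[[448, 271], [481, 318], [294, 358], [265, 310]]
[[448, 203], [482, 248], [292, 288], [262, 240]]
[[447, 333], [483, 385], [290, 429], [259, 374]]
[[447, 321], [483, 373], [290, 416], [259, 362]]
```

View pics/o3.png

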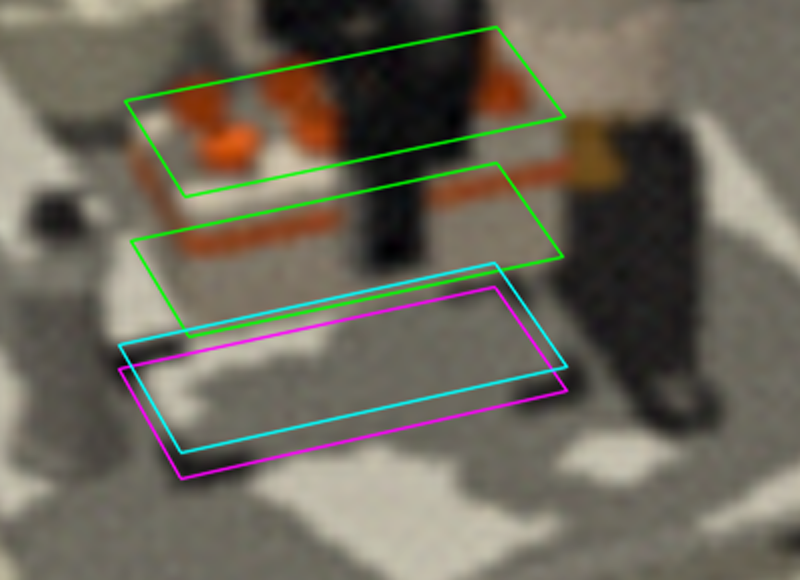

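The overlay fits: nest corners and rack edges agree to 1–2 mm. Lowering gently and watching the force.

>>> {"op": "servo_tool", "data": {"moves": [[0,0,0,0,0,-0.015,255],[0,0,0,0,0,-0.028,255],[0,0,0,0,0,-0.032,255],[0,0,0,0,0,-0.034,255],[0,0,0,0,0,-0.036,255],[0,0,0,0,0,-0.036,255]]}}

```text
t: 7.45
position: [0.5401, 0.076, 0.1242]
eef_rot: [[-0.961, 0.275, 0.001], [0.275, 0.961, 0.0], [-0.001, 0.001, -1.0]]
force: [-0.0, -0.6, -4.0]
grip_width: 0.526
grasp_force: 63.3
```

>>> {"op": "servo_tool", "data": {"moves": [[0,0,0,0,0,-0.002,255],[0,0,0,0,0,-0.003,255],[0,0,0,0,0,-0.004,255],[0,0,0,0,0,-0.005,255],[0,0,0,0,0,-0.006,255],[0,0,0,0,0,-0.006,255]]}}

```text
t: 8.2
position: [0.5398, 0.0761, 0.1195]
eef_rot: [[-0.961, 0.275, 0.001], [0.275, 0.961, 0.0], [-0.001, 0.001, -1.0]]
force: [-1.2, 3.0, 5.8]
grip_width: 0.528
grasp_force: 64.5
```

Contact came at exactly the deck height, so the rack is seated. Releasing and lifting.

>>> {"op": "servo_tool", "data": {"moves": [[0,0,0,0,0,0.001,0],[0,0,0,0,0,0.001,0],[0,0,0,0,0,0.001,0],[0,0,0,0,0,0.001,0],[0,0,0,0,0,0.001,0],[0,0,0,0,0,0.02,0],[0,0,0,0,0,0.06,0],[0,0,0,0,0,0.11,0],[0,0,0,0,0,0.16,0],[0,0,0,0,0,0.16,0]]}}

```text
t: 9.45
position: [0.5425, 0.076, 0.2832]
eef_rot: [[-0.961, 0.275, 0.01], [0.275, 0.962, 0.001], [-0.01, 0.003, -1.0]]
force: [0.2, -0.2, -0.5]
grip_width: 0.998
grasp_force: 0.0
```

>>> {"op": "servo_tool", "data": {"moves": [[0,0,-0.029,-0.02,0.05,0,255],[0,0,-0.058,-0.04,0.1,0,255],[0,0,-0.087,-0.06,0.15,0,255],[0,0,-0.116,-0.085,0.214,0,255],[0,0,-0.145,-0.085,0.214,0,255],[0,0,-0.174,-0.085,0.214,0,255],[0,0,-0.203,-0.085,0.214,0,255],[0,0,-0.232,-0.085,0.214,0,255],[0,0,-0.239,-0.085,0.214,0,255],[0,0,-0.239,-0.085,0.214,0,255]]}}

```text
t: 10.7
position: [0.454, 0.2895, 0.2771]
eef_rot: [[0.207, 0.978, -0.002], [0.978, -0.207, -0.001], [-0.001, -0.002, -1.0]]
force: [0.4, -0.3, 0.1]
grip_width: 0.0
grasp_force: 0.0
```

Run:
```python
from h import *
np.set_printoptions(precision=4,suppress=True)
a=r.get_image("top")[170:300,190:345];b=r.get_image("side")[150:280,190:345]
im=np.vstack([cv2.resize(a,None,fx=2.6,fy=2.3),cv2.resize(b,None,fx=2.6,fy=2.3)])
im=np.hstack([cv2.resize(x,None,fx=2.5,fy=2.5,interpolation=cv2.INTER_CUBIC) for x in(a,b)])
cv2.imwrite("pics/p4.png",cv2.cvtColor(im,cv2.COLOR_RGB2BGR))
s=r.state();print(s["t"],s["position"],s["q"],s["force"],s["grip_width"])
for c in("top","side"):
  for n,z in(("bar_grip",.171),("rack_orange",.11)):
    for l in r.landmark_of(c,n)[:1]: print(c,n,l["score"],at_z(c,l["uv"],z))
```

```text
10.8 [0.4542 0.2896 0.2775] [28.0285 12.8245 86.2943 -0.0018 80.9637 39.9616] [ 0.6282 -0.7454  0.4069] 0.0025604815566522736
top bar_grip 0.74 [0.5038 0.2757 0.171 ]
top rack_orange 0.75 [0.5327 0.0692 0.11  ]
side bar_grip 0.71 [0.4998 0.2768 0.171 ]
side rack_orange 0.78 [0.5299 0.0613 0.11  ]
```

View pics/p4.png

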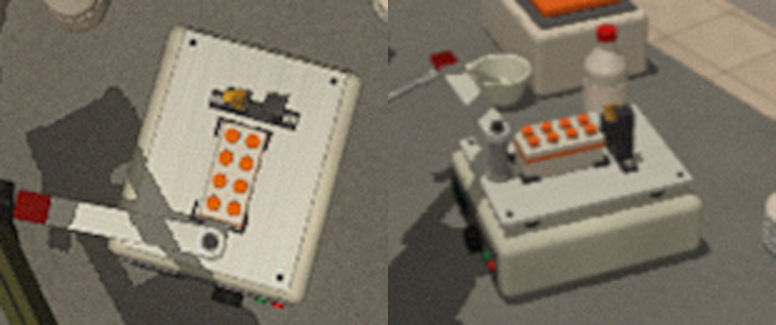

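The rack sits inside all four corner angles (top view, caps between (232,135) and (234,208)). The gripper stands shut behind the red end at (32,207). I'll compute the arc waypoints.

```bash
cat > arc.py <<'E'
import numpy as np
piv=np.array([.4670,.0972])
def P(phi,d,R=.1825):
    a=np.radians(phi);return piv+R*np.array([np.cos(a),np.sin(a)])+d*np.array([-np.sin(a),np.cos(a)])
def rows(phis,d,p0,phi0):
    for f in phis: print(f,[0,0,round((f-phi0)/360,4)]+[round(float(x),4) for x in P(f,d)-p0])
E
python3 -c "
from arc import *
print(P(78,.035),P(78,.03))
p0=P(78,.03)
rows([73,68,63,58,53,48,43,38,33,28],.03,p0,78)
rows([23,18,14,11,9],.03,P(28,.03),28)"
```

```text
[0.47070872 0.28298885] [0.47559946 0.28194929]
73 [0, 0, -0.0139, 0.0161, -0.0015]
68 [0, 0, -0.0278, 0.032, -0.0043]
63 [0, 0, -0.0417, 0.0475, -0.0085]
58 [0, 0, -0.0556, 0.0627, -0.0141]
53 [0, 0, -0.0694, 0.0773, -0.0209]
48 [0, 0, -0.0833, 0.0912, -0.0291]
43 [0, 0, -0.0972, 0.1044, -0.0383]
38 [0, 0, -0.1111, 0.1167, -0.0488]
33 [0, 0, -0.125, 0.1281, -0.0602]
28 [0, 0, -0.1389, 0.1385, -0.0726]
23 [0, 0, -0.0139, 0.0092, -0.0132]
18 [0, 0, -0.0278, 0.0172, -0.0272]
14 [0, 0, -0.0389, 0.0228, -0.0389]
11 [0, 0, -0.0472, 0.0264, -0.0479]
9 [0, 0, -0.0528, 0.0285, -0.054]
```

>>> {"op": "servo_tool", "data": {"moves": [[0,0,0,0,0,-0.05,255],[0,0,0,0,0,-0.09,255],[0,0,0,0,0,-0.115,255],[0,0,0,0,0,-0.121,255],[0,0,0,0,0,-0.121,255]]}}

```text
t: 11.62
position: [0.4549, 0.29, 0.1576]
eef_rot: [[0.208, 0.978, 0.0], [0.978, -0.208, 0.0], [0.0, 0.0, -1.0]]
force: [-0.2, -0.1, 0.8]
grip_width: -0.002
grasp_force: 0.0
```

>>> {"op": "servo_tool", "data": {"moves": [[0,0,0,0.006,-0.0025,0,255],[0,0,0,0.012,-0.005,0,255],[0,0,0,0.017,-0.0065,0,255],[0,0,0,0.021,-0.008,0,255],[0,0,0,0.021,-0.008,0,255]]}}

```text
t: 12.25
position: [0.476, 0.2817, 0.1573]
eef_rot: [[0.208, 0.978, 0.0], [0.978, -0.208, 0.0], [0.0, 0.0, -1.0]]
force: [-0.3, -1.1, 0.9]
grip_width: -0.002
grasp_force: 0.0
```

>>> {"op": "servo_tool", "data": {"moves": [[0,0,-0.007,0.008,-0.0005,0,255],[0,0,-0.014,0.016,-0.0015,0,255],[0,0,-0.021,0.024,-0.003,0,255],[0,0,-0.028,0.032,-0.0045,0,255]]}}

```text
t: 12.75
position: [0.508, 0.2773, 0.1572]
eef_rot: [[0.379, 0.926, -0.0], [0.926, -0.379, 0.0], [-0.0, -0.0, -1.0]]
force: [-2.5, -0.5, 1.0]
grip_width: -0.001
grasp_force: 1.1
```

>>> {"op": "servo_tool", "data": {"moves": [[0,0,-0.014,0.0155,-0.004,0,255],[0,0,-0.028,0.0305,-0.01,0,255],[0,0,-0.042,0.0455,-0.0165,0,255],[0,0,-0.0555,0.059,-0.025,0,255],[0,0,-0.0695,0.0725,-0.034,0,255],[0,0,-0.0835,0.0845,-0.0445,0,255],[0,0,-0.097,0.096,-0.056,0,255],[0,0,-0.111,0.1065,-0.0685,0,255],[0,0,-0.125,0.1155,-0.0815,0,255],[0,0,-0.139,0.1235,-0.0955,0,255]]}}

```text
t: 14.0
position: [0.6316, 0.1815, 0.157]
eef_rot: [[0.953, 0.303, -0.0], [0.303, -0.953, 0.0], [-0.0, -0.001, -1.0]]
force: [-2.7, 2.6, 0.4]
grip_width: 0.001
grasp_force: 1.1
```

Run:
```python
from h import *
from arc import *
s=r.state();print(s["t"],s["position"],s["force"])
im=r.get_image("top");hs=cv2.cvtColor(im,cv2.COLOR_RGB2HSV)
m=cv2.inRange(hs,(0,120,50),(6,255,255));m[:195]=0;m[280:]=0;m[:,:200]=0;m[:,340:]=0
v,u=np.nonzero(m);print(len(u));c=at_z("top",(u.mean(),v.mean()),.178)[:2]-piv;print(np.degrees(np.arctan2(c[1],c[0])),np.linalg.norm(c))
for k in("top","side"):
  for l in r.landmark_of(k,"bar_grip")[:1]:
    c=at_z(k,l["uv"],.171)[:2]-piv;print(k,l["score"],np.degrees(np.arctan2(c[1],c[0])),np.linalg.norm(c))
p=s["position"][:2]-piv;print("tool",np.linalg.norm(p),np.degrees(np.arctan2(p[1],p[0])))
rows(range(17,-18,-1),.03,P(18,.03),18)
```

```text
14.0 [0.63160004 0.18152861 0.15703318] [-2.65130621  2.63753232  0.40245408]
21
19.3577653049716 0.16925182418645943
top 0.72 19.26858066815418 0.18664393908615262
side 0.71 79.64189870226603 0.1825346258174675
tool 0.18494455434153045 27.127167487837053
17 [0, 0, -0.0028, 0.0015, -0.0029]
16 [0, 0, -0.0056, 0.0029, -0.0058]
15 [0, 0, -0.0083, 0.0042, -0.0087]
14 [0, 0, -0.0111, 0.0055, -0.0117]
13 [0, 0, -0.0139, 0.0068, -0.0146]
12 [0, 0, -0.0167, 0.008, -0.0176]
11 [0, 0, -0.0194, 0.0091, -0.0207]
10 [0, 0, -0.0222, 0.0102, -0.0237]
9 [0, 0, -0.025, 0.0113, -0.0267]
8 [0, 0, -0.0278, 0.0123, -0.0298]
7 [0, 0, -0.0306, 0.0132, -0.0329]
6 [0, 0, -0.0333, 0.0141, -0.036]
5 [0, 0, -0.0361, 0.0149, -0.0391]
4 [0, 0, -0.0389, 0.0157, -0.0423]
3 [0, 0, -0.0417, 0.0164, -0.0454]
2 [0, 0, -0.0444, 0.017, -0.0486]
1 [0, 0, -0.0472, 0.0177, -0.0517]
0 [0, 0, -0.05, 0.0182, -0.0549]
-1 [0, 0, -0.0528, 0.0187, -0.0581]
-2 [0, 0, -0.0556, 0.0191, -0.0613]
-3 [0, 0, -0.0583, 0.0195, -0.0645]
-4 [0, 0, -0.0611, 0.0199, -0.0677]
-5 [0, 0, -0.0639, 0.0201, -0.0709]
-6 [0, 0, -0.0667, 0.0203, -0.0742]
-7 [0, 0, -0.0694, 0.0205, -0.0774]
-8 [0, 0, -0.0722, 0.0206, -0.0806]
-9 [0, 0, -0.075, 0.0206, -0.0838]
-10 [0, 0, -0.0778, 0.0206, -0.0871]
-11 [0, 0, -0.0806, 0.0206, -0.0903]
-12 [0, 0, -0.0833, 0.0205, -0.0935]
-13 [0, 0, -0.0861, 0.0203, -0.0967]
-14 [0, 0, -0.0889, 0.02, -0.1]
-15 [0, 0, -0.0917, 0.0197, -0.1032]
-16 [0, 0, -0.0944, 0.0194, -0.1064]
-17 [0, 0, -0.0972, 0.019, -0.1096]
```

>>> {"op": "servo_tool", "data": {"moves": [[0,0,-0.0055,0.003,-0.006,0,255],[0,0,-0.011,0.0055,-0.0115,0,255],[0,0,-0.0165,0.008,-0.0175,0,255],[0,0,-0.022,0.01,-0.0235,0,255],[0,0,-0.028,0.0125,-0.03,0,255],[0,0,-0.0305,0.013,-0.033,0,255]]}}

```text
t: 14.9
position: [0.6445, 0.1483, 0.1573]
eef_rot: [[0.993, 0.119, 0.001], [0.119, -0.993, 0.0], [0.001, -0.0, -1.0]]
force: [1.5, 2.9, -0.9]
grip_width: -0.0
grasp_force: 1.2
```

>>> {"op": "servo_tool", "data": {"moves": [[0,0,-0.003,0.001,-0.003,0,255],[0,0,-0.0055,0.0015,-0.006,0,255],[0,0,-0.0085,0.0025,-0.0095,0,255]]}}

```text
t: 15.28
position: [0.6467, 0.1392, 0.1574]
eef_rot: [[0.998, 0.066, 0.0], [0.066, -0.998, 0.0], [0.0, -0.0, -1.0]]
force: [0.5, 2.9, -0.1]
grip_width: -0.0
grasp_force: 1.2
```

>>> {"op": "servo_tool", "data": {"moves": [[0,0,-0.003,0.0005,-0.003,0,255],[0,0,-0.0055,0.0015,-0.0065,0,255]]}}

```text
t: 15.52
position: [0.648, 0.1326, 0.1574]
eef_rot: [[1.0, 0.032, -0.0], [0.032, -1.0, -0.0], [-0.0, 0.0, -1.0]]
force: [-0.2, 1.7, 0.5]
grip_width: -0.003
grasp_force: 1.2
```

>>> {"op": "servo_tool", "data": {"moves": [[0,0,-0.003,0.0005,-0.003,0,255],[0,0,-0.0055,0.001,-0.0065,0,255]]}}

```text
t: 15.78
position: [0.6491, 0.1261, 0.1574]
eef_rot: [[1.0, -0.003, -0.0], [-0.003, -1.0, 0.0], [-0.0, -0.0, -1.0]]
force: [0.3, 2.5, 0.6]
grip_width: -0.0
grasp_force: 1.2
```

>>> {"op": "servo_tool", "data": {"moves": [[0,0,-0.003,0.0005,-0.003,0,255],[0,0,-0.0055,0.001,-0.0065,0,255]]}}

```text
t: 16.02
position: [0.65, 0.1196, 0.1574]
eef_rot: [[0.999, -0.038, -0.0], [-0.038, -0.999, -0.0], [-0.0, 0.0, -1.0]]
force: [-0.3, 2.4, 1.1]
grip_width: -0.0
grasp_force: 1.1
```

>>> {"op": "servo_tool", "data": {"moves": [[0,0,-0.003,0.0005,-0.003,0,255],[0,0,-0.0055,0.0005,-0.0065,0,255]]}}

```text
t: 16.27
position: [0.6505, 0.1131, 0.1573]
eef_rot: [[0.997, -0.072, -0.0], [-0.072, -0.997, 0.0], [-0.0, -0.0, -1.0]]
force: [0.5, 2.6, 0.0]
grip_width: 0.0
grasp_force: 1.5
```

>>> {"op": "servo_tool", "data": {"moves": [[0,0,-0.003,0,-0.003,0,255],[0,0,-0.0055,0.0005,-0.0065,0,255]]}}

```text
t: 16.52
position: [0.651, 0.109, 0.1575]
eef_rot: [[0.994, -0.107, 0.0], [-0.107, -0.994, 0.004], [-0.0, -0.004, -1.0]]
force: [-0.4, 8.5, 0.8]
grip_width: 0.0
grasp_force: 4.7
```

Catch met (8.5 N). Pushing on gently.

>>> {"op": "servo_tool", "data": {"moves": [[0,0,-0.001,0,-0.001,0,255],[0,0,-0.001,0,-0.001,0,255]]}}

```text
t: 16.77
position: [0.651, 0.108, 0.1575]
eef_rot: [[0.994, -0.112, 0.0], [-0.112, -0.994, 0.004], [-0.0, -0.004, -1.0]]
force: [0.6, 7.8, 1.0]
grip_width: 0.006
grasp_force: 4.1
```

>>> {"op": "servo_tool", "data": {"moves": [[0,0,-0.001,0,-0.001,0,255],[0,0,-0.001,0,-0.001,0,255]]}}

```text
t: 17.02
position: [0.6511, 0.1076, 0.1575]
eef_rot: [[0.993, -0.118, 0.0], [-0.118, -0.993, 0.005], [-0.0, -0.005, -1.0]]
force: [-0.2, 9.3, 0.6]
grip_width: 0.002
grasp_force: 4.6
```

>>> {"op": "servo_tool", "data": {"moves": [[0,0,-0.001,0,-0.001,0,255],[0,0,-0.001,0,-0.001,0,255]]}}

```text
t: 17.27
position: [0.6511, 0.1067, 0.1575]
eef_rot: [[0.992, -0.124, 0.001], [-0.124, -0.992, 0.005], [-0.0, -0.005, -1.0]]
force: [-0.4, 10.1, 0.7]
grip_width: -0.005
grasp_force: 4.8
```

>>> {"op": "servo_tool", "data": {"moves": [[0,0,-0.001,0,-0.001,0,255],[0,0,-0.002,0,-0.002,0,255]]}}

```text
t: 17.52
position: [0.6513, 0.1054, 0.1575]
eef_rot: [[0.991, -0.137, 0.001], [-0.137, -0.991, 0.006], [0.0, -0.006, -1.0]]
force: [0.8, 11.9, 1.3]
grip_width: 0.002
grasp_force: 5.8
```

>>> {"op": "servo_tool", "data": {"moves": [[0,0,-0.001,0,-0.001,0,255],[0,0,-0.002,0,-0.002,0,255]]}}

```text
t: 17.77
position: [0.6514, 0.1047, 0.1576]
eef_rot: [[0.989, -0.149, 0.001], [-0.149, -0.989, 0.008], [0.0, -0.008, -1.0]]
force: [0.7, 15.6, 0.3]
grip_width: 0.005
grasp_force: 7.8
```

>>> {"op": "servo_tool", "data": {"moves": [[0,0,-0.001,0,-0.001,0,255],[0,0,-0.002,0,-0.002,0,255]]}}

```text
t: 18.02
position: [0.6511, 0.0981, 0.1574]
eef_rot: [[0.987, -0.162, 0.0], [-0.162, -0.987, 0.001], [0.0, -0.001, -1.0]]
force: [0.2, 5.5, 1.6]
grip_width: 0.003
grasp_force: 2.9
```

Past the hump. Continuing to the stop.

>>> {"op": "servo_tool", "data": {"moves": [[0,0,-0.003,0,-0.003,0,255],[0,0,-0.0055,0,-0.0065,0,255]]}}

```text
t: 18.27
position: [0.651, 0.0921, 0.1574]
eef_rot: [[0.98, -0.197, -0.0], [-0.197, -0.98, 0.002], [-0.0, -0.002, -1.0]]
force: [0.4, 6.4, 1.3]
grip_width: -0.001
grasp_force: 2.9
```

>>> {"op": "servo_tool", "data": {"moves": [[0,0,-0.003,0,-0.003,0,255],[0,0,-0.0055,-0.0005,-0.0065,0,255]]}}

```text
t: 18.52
position: [0.6506, 0.0855, 0.1574]
eef_rot: [[0.973, -0.231, 0.0], [-0.231, -0.973, 0.002], [-0.0, -0.002, -1.0]]
force: [1.2, 4.8, 0.2]
grip_width: 0.001
grasp_force: 3.0
```

>>> {"op": "servo_tool", "data": {"moves": [[0,0,-0.003,0,-0.003,0,255],[0,0,-0.0055,-0.0005,-0.0065,0,255]]}}

```text
t: 18.77
position: [0.65, 0.079, 0.1574]
eef_rot: [[0.965, -0.264, -0.0], [-0.264, -0.965, 0.002], [-0.001, -0.002, -1.0]]
force: [0.4, 5.7, 1.3]
grip_width: 0.0
grasp_force: 2.9
```

>>> {"op": "servo_tool", "data": {"moves": [[0,0,-0.001,0,-0.0015,0,255],[0,0,-0.0025,-0.0005,-0.003,0,255]]}}

```text
t: 19.02
position: [0.6496, 0.076, 0.1574]
eef_rot: [[0.96, -0.279, 0.0], [-0.279, -0.96, 0.002], [-0.0, -0.002, -1.0]]
force: [1.5, 5.7, 0.4]
grip_width: -0.002
grasp_force: 2.9
```

>>> {"op": "servo_tool", "data": {"moves": [[0,0,-0.001,0,-0.0015,0,255],[0,0,-0.0025,-0.0005,-0.003,0,255]]}}

```text
t: 19.27
position: [0.6492, 0.073, 0.1574]
eef_rot: [[0.956, -0.294, 0.0], [-0.294, -0.956, 0.002], [-0.0, -0.002, -1.0]]
force: [1.8, 6.4, 0.7]
grip_width: -0.002
grasp_force: 3.0
```

>>> {"op": "servo_tool", "data": {"moves": [[0,0,-0.001,0,-0.001,0,255],[0,0,-0.0015,-0.0005,-0.002,0,255]]}}

```text
t: 19.52
position: [0.6489, 0.071, 0.1574]
eef_rot: [[0.953, -0.303, 0.001], [-0.303, -0.953, 0.002], [0.0, -0.002, -1.0]]
force: [2.0, 5.7, -0.6]
grip_width: 0.001
grasp_force: 3.0
```

>>> {"op": "servo_tool", "data": {"moves": [[0,0,-0.001,0,-0.001,0,255],[0,0,-0.0015,-0.0005,-0.002,0,255]]}}

```text
t: 19.77
position: [0.6485, 0.069, 0.1574]
eef_rot: [[0.95, -0.312, 0.001], [-0.312, -0.95, 0.002], [0.0, -0.002, -1.0]]
force: [2.1, 5.7, 0.0]
grip_width: -0.001
grasp_force: 3.0
```

>>> {"op": "servo_tool", "data": {"moves": [[0,0,-0.001,0,-0.001,0,255],[0,0,-0.0015,-0.0005,-0.002,0,255]]}}

```text
t: 20.02
position: [0.648, 0.0667, 0.1574]
eef_rot: [[0.947, -0.321, 0.001], [-0.321, -0.947, 0.001], [0.001, -0.002, -1.0]]
force: [1.0, 0.9, 0.2]
grip_width: -0.001
grasp_force: 0.1
```

>>> {"op": "servo_tool", "data": {"moves": [[0,0,-0.001,0,-0.001,0,255],[0,0,-0.0015,-0.0005,-0.002,0,255]]}}

```text
t: 20.27
position: [0.6478, 0.0652, 0.1574]
eef_rot: [[0.944, -0.33, 0.001], [-0.33, -0.944, 0.002], [0.001, -0.003, -1.0]]
force: [2.5, 8.5, -0.4]
grip_width: 0.004
grasp_force: 4.2
```

The force dropped to 0.9 N (the catch snapping) and then rose. One more small push should confirm the stop.

>>> {"op": "servo_tool", "data": {"moves": [[0,0,0,0,-0.001,0,255],[0,0,0,0,-0.001,0,255]]}}

```text
t: 20.52
position: [0.6478, 0.0652, 0.1574]
eef_rot: [[0.944, -0.33, 0.001], [-0.33, -0.944, 0.004], [0.0, -0.004, -1.0]]
force: [2.2, 8.3, 0.1]
grip_width: -0.004
grasp_force: 4.5
```

>>> {"op": "servo_tool", "data": {"moves": [[0,0,0,0,-0.001,0,255],[0,0,0,0,-0.001,0,255]]}}

```text
t: 20.78
position: [0.6478, 0.0651, 0.1574]
eef_rot: [[0.944, -0.329, 0.001], [-0.329, -0.944, 0.005], [-0.0, -0.005, -1.0]]
force: [2.5, 11.2, -0.9]
grip_width: -0.002
grasp_force: 5.5
```

The bar is firmly on its stop at 11 N with no motion. Backing off, lifting clear and looking.

>>> {"op": "servo_tool", "data": {"moves": [[0,0,0,0.001,0.004,0,255],[0,0,0,0.007,0.02,0,255],[0,0,0,0.012,0.035,0,255],[0,0,0,0.012,0.035,0.03,255],[0,0,0,0.012,0.035,0.08,255],[0,0,0,0.012,0.035,0.13,255],[0,0,0,-0.02,0.08,0.17,255],[0,0,0,-0.04,0.14,0.17,255],[0,0,0,-0.06,0.2,0.17,255],[0,0,0,-0.1,0.25,0.17,255]]}}

```text
t: 22.02
position: [0.5514, 0.3092, 0.3272]
eef_rot: [[0.944, -0.329, 0.001], [-0.329, -0.944, 0.0], [0.001, -0.001, -1.0]]
force: [-0.1, 0.7, -0.3]
grip_width: 0.003
grasp_force: 0.0
```

Run:
```python
from h import *
a=r.get_image("top")[170:300,205:345];b=r.get_image("side")[150:280,200:340]
im=np.hstack([cv2.resize(x,None,fx=2.85,fy=2.85,interpolation=cv2.INTER_CUBIC) for x in(a,b)])
cv2.imwrite("pics/p5.png",cv2.cvtColor(im,cv2.COLOR_RGB2BGR))
s=r.state();print(s["t"],s["position"],s["force"])
```

```text
22.125 [0.54720732 0.31238034 0.32747136] [ 0.06729442 -0.60968995 -0.50081971]
```

View pics/p5.png

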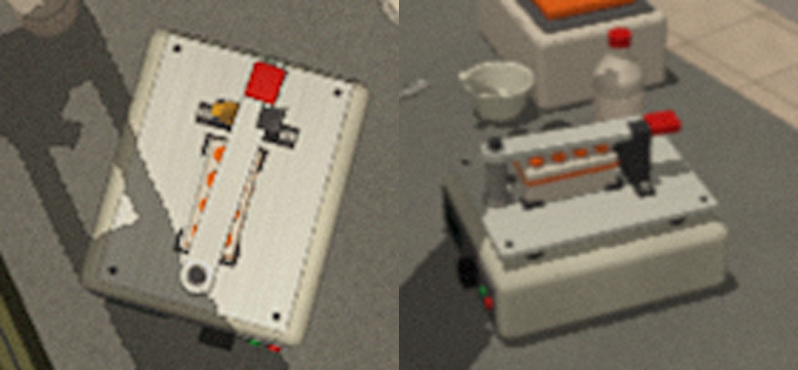

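The top view shows the bar shut over the racked tubes against the stop post at (272,120). The brass catch stands free beside it at (225,112), and the arm touches nothing.

```bash
python3 -c "
from plant import r
print(r.finish_job())"
```

```text
the job is handed in; nothing more can be done
None
```

The orange rack is in the nest, the bar is shut against its stop with the catch sprung up behind it (felt in the force, seen in the last top view), and the job is handed in at about 22 s of the 64 s allowed.

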